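# Slide the tall mould crate home into its bay

## Robot

A 7-joint arm with a two-finger parallel gripper is mounted at the origin on the work surface. World frame = base frame: x ahead of the robot, y to its left, z up, the work surface at z = 0. Lengths are in m, angles in rad, forces in N, time in s.
With the tool pointing down it reaches from about 0.4 to 0.875 m from the base axis. Payload 19.3 kg.
Tool frame: the origin (TCP) lies between the finger pads, 19 mm behind the fingertips; this is the grasp point; z points along the fingers, y is the line along which they close (so a half turn about z gives the same grasp; the last joint's range is limited). The gripper opens to 85 mm and grips with 20 to 120 N. Pads are 22 mm wide; open, the fingers measure 114 mm over their backs; the gripper's body (76 mm by 85 mm) begins 54 mm behind the grasp point. The pads swing forward as they close: fully open they stand 13 mm farther back than shut.
Start: joints at [1.183, 0.521, -0.036, 1.599, 0.021, 1.021, -0.113], TCP at [0.195, -0.594, 0.25] pointing down, gripper open.
Joint ranges: [-2.91, 2.91], [-0.3, 2.13], [-1.5, 1.42], [0.17, 2.43], [-1.26, 4.41], [0.16, 1.93], [-2.52, 2.52]. Speed limits (rad/s): [1.89, 1.89, 2.39, 2.39, 3.01, 3.01, 3.01].

## Interface

Orientations are given as [roll, pitch, yaw] about the fixed x, y, z axes, in that order (R = Rz(yaw) Ry(pitch) Rx(roll)).
In Python, from workcell import telemetry, grab_frame, calibration, bot, outline_of, landmark_of gives the robot as it stands. The module is installed in compiled form; this text tells all that it offers.
- The arm moves only by the shell command python3 -m inch 'ROWS' [FORCE]. ROWS is JSON, a list of rows, each a list of 7 numbers: the shift along the tool's x, y, z in m, then the turn, a rotation vector about the tool's x, y, z in rad, then the closure, from 0 (fully open) to 1 (shut). A call has 1 to 5 rows; each row shifts and turns the commanded pose from where the row before left it, along the tool's axes as they then stand; what a row does not reach is not made up. A row lasts 1/10 s, in which the tool goes at most 50 mm and 8.59 degrees, less where a joint would pass 70% of its speed; a pose out of reach is approached as far as the arm can. A call is refused whole if a number of a shift passes 0.05 or a number of a turn 0.15, either way. A call with a gripper value outside its range is refused whole. The fingers move at their own pace and stop on an object; FORCE is the grip in N (left out, the last holds). Time passes only in rows, so rows that do not move let the fingers close. It gives the time, the measured TCP pose, the force, the opening and the grip force at its end, in the units of the state.
- telemetry.observe(): the state, without advancing time (a new reading comes with each control period).
- grab_frame(name): name is "side" or "top" or "wrist"; returns the picture (400x640x3 uint8, red, green, blue); there is no depth.
- calibration(name): a dict with "fovy" (degrees; the focal length in pixels is half the picture's height over the tangent of half this angle, whatever the lens; pixels are square), "cx", "cy" (the principal point, pixels), "pose" (4x4, takes a point from camera to world coordinates). Camera axes: x right, y down, z forward; pixel columns grow to the right and rows downward; lengths in m; the calibration is good to about 2 mm. A picture is of the moment at which its call begins: read the wrist's pose just before it. calibration takes no time and is no camera call; for the wrist camera it gives the pose at the moment of the call.
- bot.job_done(): hands the job in; it is judged then, once.
Trained networks look in the newest picture that a camera, given by its name, has taken for a name from the list of things; names that differ only in an ending like _2 or _b are one class to them, and where a whole thing is asked for, a point or a joint stands for the part that bears it (a point fixed in the world has none). Each returns a list of dicts, best first, with "score" (0 to 1); they miss things now and then, are a little off and sometimes report something else, mostly with a low value. They report only what shows in the picture. A call takes as long as a camera call.
- outline_of(label, camera): "region" (400x640 bool, what is visible of it) and "rect" ([left, top, right, bottom] in pixels, round what is visible of it).
- landmark_of(label, camera): "xy" ([column, row] in pixels: a listed point, or the origin of a listed thing).
The state is a dict: "clock": time; "qpos": joint angles; "qd": joint speeds; "joint_efforts": joint torques, N m; "position": TCP position; "tool_rot": TCP orientation; "force": force on the tool from outside, world axes, zero at the start; "moment": the same for the moment, N m; "grip_width": finger opening in m; "finger_force": force on a finger pad.
Only numpy, scipy, OpenCV 4.12 (cv2) and the standard library are available. Lean on these libraries where they do the work, as an engineer would, in place of code of your own. Each camera call takes 0.05 s, during which the arm holds its last target. There are 200 camera calls.

## Task

Put the tall wooden mould crate away by pushing it across the bench into its bay, the three low aluminium bars to its left on the bench, until it stands square between the side bars and up against the back bar. It is heavy and narrow, so push it low near its base so that it slides and stays upright; do not tip, lift or carry it. Leave the jar, the tub and the wooden block where they are.

Things in the scene. Friction and masses are not known exactly. Their poses are not given: they have to be found in the camera images.
- crate: Upright slatted wooden crate full of plaster moulds, 84 mm deep (own x), 170 wide (own y), 210 tall; paddles stick out of its top to 275 mm. 1.3 to 2.2 kg, friction on the bench 0.5 to 0.7: slides at 6 to 16 N. Pushed higher than about 58 to 87 mm it tips over. Origin: centre of its underside, on the bench. Own +x points towards the bay: roughly world +y.
- crate_push (a point): Point on the crate's plumb face away from the bay (own x = -42 mm), midway along its width, 30 mm above the bench: a good height to push. A solid flat board covers this face from the bench to 72 mm; more boards stand flush above it to 210 mm, so a gripper held upright with its fingers shut may touch them with its body first: lean it back or keep that clear. Axes as crate.
- bay: Parking bay: three aluminium bars 18 mm thick, 30 mm high, fixed to the bench; no floor or lip. Origin: on the bench, where the crate's origin is when home; own +x runs from the mouth to the back bar (roughly world +y), and the crate's x lies along it at home. Back bar's inner face at own x = +42 mm; side bars' inner faces at own y = +-99 mm (14 mm of play each side), from own x = -40 to +42 mm.
- bay_mouth (a point): Middle of the open mouth of the bay, on the bench, 40 mm before the bay's origin; axes as bay. The crate starts outside with its centre 140 to 200 mm short of home, up to 30 mm to either side and turned up to 0.25 rad from the bay; at home its pushed face stands 2 mm outside the mouth.
- jar: Bystander, loose: grey lidded jar, 62 mm wide, 85 mm tall, origin centre of its underside. Stands beyond the back bar or beside the bay (changes places with the tub).
- tub: Bystander, loose: white open plastic cup, 80 mm wide at the rim, 75 mm tall, origin centre of its underside. Stands beyond the back bar or beside the bay (changes places with the jar).
- block: Bystander, loose: dark wooden block, 100 x 45 x 30 mm, lying flat, long along its own x, origin centre of its underside. Lies well to the left of the bay.

How it is judged:
At the end, for the whole second after the job is handed in: The crate stands upright (within 0.03 rad) on the bench between the side bars, square to the bay within 0.08 rad, its front face no more than 10 mm from the back bar, and at rest (x of crate in the frame of bay between -0.01 and 0.008 m and y of crate in the frame of bay between -0.02 and 0.02 m and angle between the x axis of crate and the x axis of bay, either way round below 0.08 rad and angle between crate's own z axis and vertical below 0.03 rad and height (world z) of crate below 0.005 m and linear speed of crate below 0.01 m/s); the robot touches nothing.
It fails at once if the crate tips: it leans more than 0.12 rad (angle between crate's own z axis and vertical above 0.12 rad).
It fails at once if the crate is lifted: its underside's centre rises more than 12 mm (height (world z) of crate above 0.012 m).
It fails at once if the crate is pushed high: the fingers press on it with more than 2 N while the TCP is more than 90 mm above the bench (contact force between the fingers and crate above 2 N and height (world z) of the grasp point above 0.09 m).
It fails at once if the jar, the tub or the block is moved more than 15 mm (distance of any of jar, tub, block from where it was at the start of the episode above 0.015 m).
It also fails if it takes over 45 s, if anything falls off the work surface, if the arm or the gripper's body presses on something with over 40 N, if the wrist force passes 120 N, or if a joint passes its speed limit or range.

## Working session

There is one attempt and no reset: what is moved stays moved. The work goes in short steps, Python scripts to look and compute and a shell command to move; the robot and the scene stay as the last step left them, time stands still between calls to the robot, and variables do not carry over. Pictures are saved under pics/ and viewed, at most 10 in all, crops included, and the job is handed in when it is done.

```bash
mkdir -p pics; cat > h.py <<'E'
import numpy as np, cv2
from workcell import telemetry, grab_frame, calibration, bot, outline_of, landmark_of
def ray(c,uv):
    f=200/np.tan(np.radians(c["fovy"])/2); P=np.array(c["pose"])
    d=P[:3,:3]@np.array([(uv[0]-c["cx"])/f,(uv[1]-c["cy"])/f,1]); return P[:3,3],d
def onz(c,uv,z=0):
    o,d=ray(c,uv); return o+d*(z-o[2])/d[2]
def proj(c,p):
    f=200/np.tan(np.radians(c["fovy"])/2); P=np.array(c["pose"]); q=P[:3,:3].T@(np.array(p)-P[:3,3])
    return [c["cx"]+f*q[0]/q[2],c["cy"]+f*q[1]/q[2]]
E
python3 - <<'E'
from h import *
np.set_printoptions(precision=3,suppress=True)
s=telemetry.observe(); print(s["clock"],s["position"],s["tool_rot"])
ims=[]
for n in ["side","top"]:
    im=grab_frame(n); cv2.imwrite(f"pics/{n}0.png",im[:,:,::-1]); c=calibration(n)
    print(n,c["fovy"],np.array(c["pose"])[:3,3])
    for l in ["crate","crate_push","bay","bay_mouth","jar","tub","block"]:
        r=landmark_of(l,n)
        for k in r[:1]: print(l,k["score"],k["xy"],onz(c,k["xy"],0.03 if l=="crate_push" else 0))
E
```

```text
0.0 [ 0.195 -0.593  0.249] [-3.14   0.     0.318]
side 45.90583578069071 [0.248 0.71  0.907]
crate 0.77 [388.1, 148.4] [ 0.553 -0.186  0.   ]
bay 0.86 [378.1, 196.0] [ 0.504 -0.019  0.   ]
jar 0.87 [299.0, 184.4] [0.697 0.045 0.   ]
tub 0.78 [384.8, 243.3] [0.429 0.102 0.   ]
block 0.7 [289.6, 350.5] [0.485 0.428 0.   ]
top 49.40056653772325 [0.521 0.1   0.959]
crate 0.65 [447.0, 238.5] [ 0.539 -0.179  0.   ]
jar 0.8 [347.6, 163.7] [0.706 0.04  0.   ]
tub 0.59 [314.9, 290.7] [0.426 0.111 0.   ]
block 0.71 [167.6, 263.2] [0.484 0.432 0.   ]
```

View pics/side0.png

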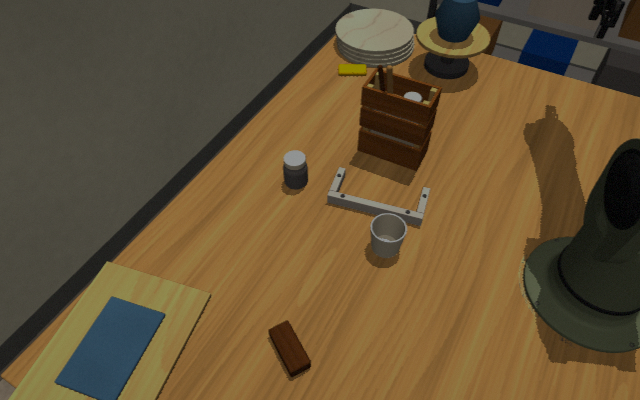

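View pics/top0.png

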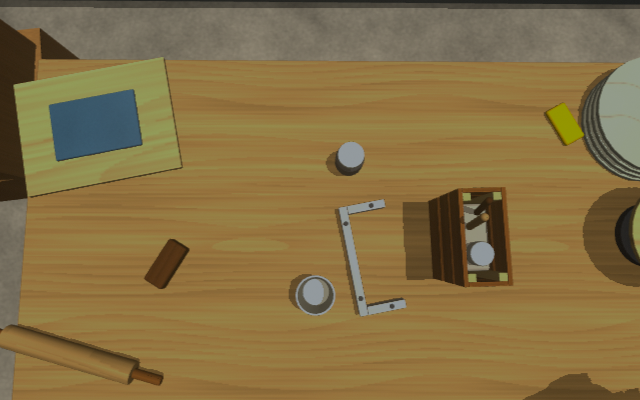

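The side view shows the crate (360–440, 75–165) short of the bay (back bar 330–420 at row ~205), with the tub at (388,235) and the jar at (295,170). The top view has the bay's bars at (340–405, 200–315) and the crate's top at (460–512, 188–286). I'll fit the models to the network's regions.

```bash
cat >> h.py <<'E'
from scipy.optimize import minimize
def box(x0,x1,y0,y1,h): return np.array([[x,y,z] for x in(x0,x1) for y in(y0,y1) for z in(0,h)])
PARTS={"bay":[box(.042,.06,-.117,.117,.03),box(-.04,.06,.099,.117,.03),box(-.04,.06,-.117,-.099,.03)],
       "crate":[box(-.042,.042,-.085,.085,.21)]}
def render(c,lab,p):
    m=np.zeros((400,640),np.uint8); C,S=np.cos(p[2]),np.sin(p[2])
    for b in PARTS[lab]:
        w=b@np.array([[C,S,0],[-S,C,0],[0,0,1]])+[p[0],p[1],0]
        q=np.array([proj(c,v) for v in w]); cv2.fillConvexPoly(m,np.round(cv2.convexHull(q.astype(np.float32))*16).astype(np.int32),1,shift=4)
    return m>0
def fit(lab,cams,p0):
    obs=[]
    for n in cams:
        r=outline_of(lab,n)
        if r: obs.append((calibration(n),r[0]["region"],r[0]["score"],n))
    blur=lambda m:cv2.GaussianBlur(m.astype(np.float32),(0,0),1.5)
    B=[blur(o[1]) for o in obs]
    cost=lambda p:sum(np.abs(blur(render(o[0],lab,p))-b).sum()/b.sum() for o,b in zip(obs,B))
    best=min((minimize(cost,[p0[0],p0[1],y],method="Nelder-Mead",options=dict(initial_simplex=[[p0[0],p0[1],y],[p0[0]+.02,p0[1],y],[p0[0],p0[1]+.02,y],[p0[0],p0[1],y+.1]])) for y in (p0[2]-.15,p0[2],p0[2]+.15)),key=lambda r:r.fun)
    return best.x,best.fun/len(obs),[(o[3],o[2]) for o in obs]
def rel(c,b):
    d=np.array(c[:2])-b[:2]; C,S=np.cos(b[2]),np.sin(b[2]); return np.array([C*d[0]+S*d[1],-S*d[0]+C*d[1],c[2]-b[2]])
E
python3 - <<'E'
from h import *
np.set_printoptions(precision=4,suppress=True)
[grab_frame(n) for n in("side","top")]
R={}
for lab,p0 in(("bay",(.504,-.019,1.75)),("crate",(.545,-.182,1.6))):
    for cams in(["side"],["top"],["side","top"]):
        r=fit(lab,cams,p0); print(lab,*r)
    R[lab]=r[0]
print(rel(R["crate"],R["bay"]))
E
```

```text
bay [ 0.5035 -0.021   1.7677] 0.27230045199394226 [('side', 0.76)]
bay [ 0.5016 -0.0196  1.7581] 0.14508670568466187 [('top', 0.87)]
bay [ 0.5021 -0.0191  1.77  ] 0.2120647430419922 [('side', 0.76), ('top', 0.87)]
crate [ 0.5409 -0.1852  1.623 ] 0.03767618164420128 [('side', 0.86)]
crate [ 0.5404 -0.1831  1.6043] 0.026304293423891068 [('top', 0.59)]
crate [ 0.5411 -0.1835  1.6101] 0.034662771970033646 [('side', 0.86), ('top', 0.59)]
[-0.1689 -0.0057 -0.1599]
```

```bash
python3 - <<'E'
from h import *
np.set_printoptions(precision=3,suppress=True)
c=calibration("side"); t=calibration("top")
for n,uv in(("base",(447,65)),("base left",(425,65)),("base front",(447,76)),("sponge",(352,70)),("plates front",(378,58))): print(n,onz(c,uv))
for z in(.05,.1,.15): print(z,"disc side",onz(c,(452,37),z),"front",onz(c,(452,54),z),"top-left edge",onz(t,(615,233),z))
print(telemetry.observe()["clock"])
E
python3 -m inch '[[0.02,0.04,0,0,0,-0.14,0],[0.025,0.04,0,0,0,-0.14,0],[0.03,0.03,0,0,0,-0.14,0]]'
```

```text
base [ 0.547 -0.627 -0.   ]
base left [ 0.609 -0.593  0.   ]
base front [ 0.527 -0.571  0.   ]
sponge [ 0.802 -0.455  0.   ]
plates front [ 0.758 -0.555  0.   ]
0.05 disc side [ 0.57  -0.706  0.05 ] front [ 0.537 -0.615  0.05 ] top-left edge [ 0.551 -0.518  0.05 ]
0.1 disc side [ 0.551 -0.624  0.1  ] front [ 0.52  -0.538  0.1  ] top-left edge [ 0.549 -0.484  0.1  ]
0.15 disc side [ 0.532 -0.541  0.15 ] front [ 0.503 -0.461  0.15 ] top-left edge [ 0.548 -0.45   0.15 ]
1.3
clock: 1.6
position: [0.3087, -0.6602, 0.2498]
tool_rot: [3.141, 0.001, 0.741]
force: [1.2, -0.7, -0.3]
grip_width: 0.0859
finger_force: 0.0
```

```bash
python3 -m inch '[[0.04,-0.022,0,0,0,-0.145,0],[0.043,-0.0155,0,0,0,-0.145,0],[0.0446,-0.009,0,0,0,-0.145,0],[0.0455,-0.003,0,0,0,-0.145,0],[0.0455,0.004,0,0,0,-0.145,0]]'
```

```text
clock: 2.1
position: [0.3845, -0.4412, 0.2501]
tool_rot: [3.141, 0.0, 1.469]
force: [0.9, -0.9, 0.5]
grip_width: 0.0853
finger_force: 0.0
```

```bash
python3 -m inch '[[0.032,0.04,0,0,0,-0.14,0],[0.032,0.04,0,0,0,0,0],[0.032,0.04,0,0,0,0,0],[0.032,0.04,0,0,0,0,0]]' && python3 -m inch '[[0,0,0,0,0.14,0,0],[0,0,0,0,0.14,0,0],[0,0,0,0,0.14,0,0],[0,0,0,0,0.14,0,0],[0,0,0,0,0.14,0,0]]'
python3 - <<'E'
from h import *
im=grab_frame("side");cv2.imwrite("pics/side1.png",im[:,:,::-1])
s=telemetry.observe();print(np.round(s["qpos"],3),s["position"],s["tool_rot"])
E
```

```text
clock: 2.5
position: [0.5417, -0.3174, 0.2502]
tool_rot: [3.141, 0.0, 1.602]
force: [0.3, -0.6, -0.0]
grip_width: 0.0853
finger_force: 0.0
clock: 3.0
position: [0.5404, -0.3196, 0.2506]
tool_rot: [3.139, -0.705, 1.603]
force: [1.0, 0.7, -0.5]
grip_width: 0.0853
finger_force: 0.0
[ 0.977  0.867 -0.56   1.237 -0.184  1.521  0.577] [ 0.53852568 -0.32173786  0.24678226] [-3.1367569  -0.71630411  1.59487081]
```

View pics/side1.png

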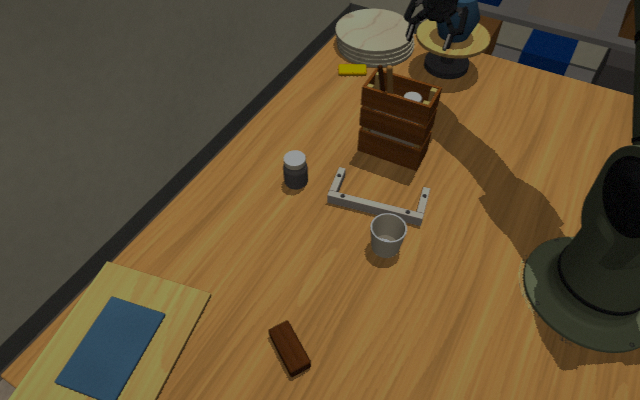

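The gripper stands leaned behind the crate (435,25), clear of the stand. Descending.

```bash
python3 -m inch '[[-0.02,0,0.0355,0,0,0,0],[-0.02,0,0.0355,0,0,0,0],[-0.02,0,0.0355,0,0,0,0]]' && python3 -m inch '[[-0.02,0,0.0355,0,0,0,0],[-0.02,0,0.0355,0,0,0,0],[-0.01,0,0.0125,0,0,0,0],[0,0,0,0,0,0,0]]'
python3 - <<'E'
from h import *
im=grab_frame("wrist");cv2.imwrite("pics/w1.png",im[:,:,::-1])
s=telemetry.observe();print(np.round(s["qpos"],3),s["position"],s["tool_rot"],s["force"])
E
```

```text
clock: 3.35
position: [0.5395, -0.2959, 0.1283]
tool_rot: [3.141, -0.699, 1.603]
force: [0.8, -0.4, -0.3]
grip_width: 0.0855
finger_force: 0.0
clock: 3.75
position: [0.5385, -0.2801, 0.0323]
tool_rot: [-3.139, -0.702, 1.601]
force: [0.3, -0.5, 0.0]
grip_width: 0.0853
finger_force: 0.0
[ 0.936  1.083 -0.528  1.393 -0.11   1.161  0.663] [ 0.53937565 -0.28082738  0.03419271] [-3.14141387 -0.70020128  1.60227858] [ 0.05476241 -0.30548262  0.27524544]
```

View pics/w1.png

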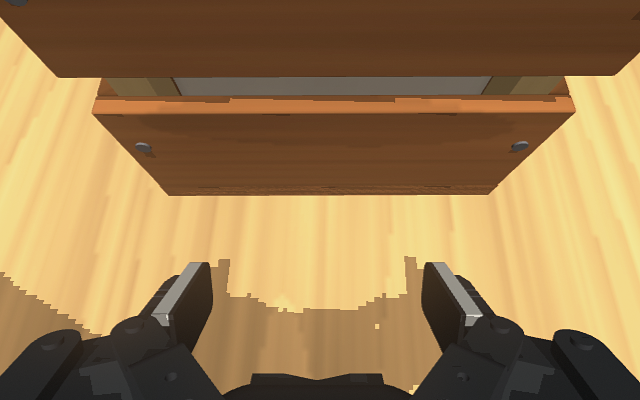

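The wrist view shows the low board's bottom edge level at row 195 (columns 168–490). The open fingers straddle its middle almost evenly, so the tool is square to the face. Advancing to contact.

```bash
python3 -m inch '[[0.0076,0.001,0.0065,0,0,0,0],[0.0076,0.001,0.0065,0,0,0,0],[0.0076,0.001,0.0065,0,0,0,0],[0.003,0,0.0026,0,0,0,0],[0.0,0,0,0,0,0,0]]'; python3 -m inch '[[0.003,0,0.0026,0,0,0,0],[0.003,0,0.0026,0,0,0,0],[0,0,0,0,0,0,0]]'
```

```text
clock: 4.3
position: [0.5413, -0.2456, 0.034]
tool_rot: [3.141, -0.7, 1.604]
force: [0.7, -1.0, 0.4]
grip_width: 0.0853
finger_force: 0.0
clock: 4.6
position: [0.5408, -0.238, 0.0334]
tool_rot: [-3.141, -0.7, 1.603]
force: [0.4, -0.1, -1.2]
grip_width: 0.0853
finger_force: 0.0
```

```bash
python3 -m inch '[[0.003,0,0.0026,0,0,0,0],[0.003,0,0.0026,0,0,0,0],[0.003,0,0.0026,0,0,0,0]]'; python3 -m inch '[[0.003,0,0.0026,0,0,0,0],[0.003,0,0.0026,0,0,0,0],[0.003,0,0.0026,0,0,0,0]]'
python3 - <<'E'
from h import *
np.set_printoptions(precision=4,suppress=True)
im=grab_frame("wrist");cv2.imwrite("pics/w2.png",im[:,:,::-1]);grab_frame("side");grab_frame("top")
print(fit("crate",["side","top"],(.541,-.182,1.61)))
E
```

```text
clock: 4.9
position: [0.5407, -0.2286, 0.0332]
tool_rot: [3.14, -0.697, 1.601]
force: [0.3, -11.7, 4.6]
grip_width: 0.0856
finger_force: 6.0
clock: 5.2
position: [0.5405, -0.2168, 0.0332]
tool_rot: [3.14, -0.697, 1.601]
force: [0.3, -13.3, 5.1]
grip_width: 0.0851
finger_force: 6.4
(array([ 0.5407, -0.1647,  1.6088]), np.float64(0.028817251324653625), [('side', 0.74), ('top', 0.83)])
```

View pics/w2.png

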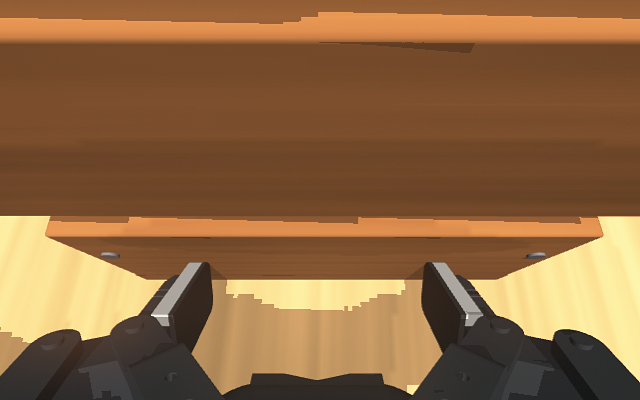

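The picture shows both fingers against the low board (contacts near 200,270 and 435,270), the edge level, and the gripper body clear. The crate slides square at about 13 N. Pushing along the bay axis while turning +0.16 rad.

```bash
python3 -m inch '[[0.0076,-0.0016,0.0065,0.0129,0,-0.0153,0],[0.0076,-0.0014,0.0065,0.0129,0,-0.0153,0],[0.0076,-0.0012,0.0065,0.0129,0,-0.0153,0],[0.0076,-0.001,0.0065,0.0129,0,-0.0153,0]]'
python3 - <<'E'
from h import *
np.set_printoptions(precision=4,suppress=True)
grab_frame("side");grab_frame("top")
r=fit("crate",["side","top"],(.535,-.125,1.69));print(r,rel(r[0],np.array([.502,-.0195,1.766])))
E
```

```text
clock: 5.85
position: [0.5335, -0.1768, 0.033]
tool_rot: [3.139, -0.697, 1.682]
force: [3.9, -12.7, 6.2]
grip_width: 0.0855
finger_force: 6.4
(array([ 0.5308, -0.1269,  1.7348]), np.float64(0.04094954580068588), [('side', 0.68)]) [-0.1109 -0.0074 -0.0312]
```

```bash
python3 -m inch '[[0.0076,-0.0008,0.0065,0.0129,0,-0.0153,0],[0.0076,-0.0006,0.0065,0.0129,0,-0.0153,0],[0.0076,-0.0004,0.0065,0.0129,0,-0.0153,0]]'
python3 - <<'E'
from h import *
np.set_printoptions(precision=4,suppress=True)
c=grab_frame("side");t=grab_frame("top"); cv2.imwrite("pics/mid.png",np.vstack([c[40:260,200:520],t[140:360,280:600]])[:,:,::-1])
bay=np.array([.502,-.0195,1.766])
for cams in(["side"],["top"]):
  try: r=fit("crate",cams,(.525,-.1,1.74));print(r,rel(r[0],bay))
  except Exception as e: print(cams,e)
E
```

```text
clock: 6.35
position: [0.5275, -0.1472, 0.0326]
tool_rot: [3.14, -0.697, 1.742]
force: [4.1, -13.0, 5.8]
grip_width: 0.0855
finger_force: 6.2
(array([ 0.5228, -0.0967,  1.7919]), np.float64(0.045490749180316925), [('side', 0.59)]) [-0.0798 -0.0054  0.0259]
(array([ 0.5206, -0.0934,  1.7398]), np.float64(0.016011953353881836), [('top', 0.57)]) [-0.0761 -0.0039 -0.0262]
```

View pics/mid.png

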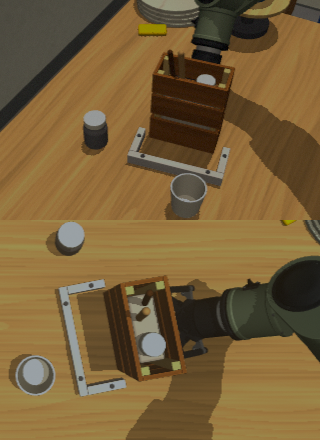

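The side crop shows the crate entering between the bars, and the top crop shows it nearly parallel to the back bar with both side gaps open. Top fit: (-78, -4) mm, -0.026 rad. Carrying on straight.

```bash
python3 -m inch '[[0.0076,-0.0004,0.0065,0.008,0,-0.0095,0],[0.0076,-0.0004,0.0065,0.008,0,-0.0095,0],[0.0076,-0.0002,0.0065,0,0,0,0],[0.0076,-0.0002,0.0065,0,0,0,0],[0.0076,-0.0002,0.0065,0,0,0,0]]'
python3 -m inch '[[0.0061,-0.0002,0.0052,0,0,0,0],[0.0038,0,0.0032,0,0,0,0],[0,0,0,0,0,0,0]]'
python3 - <<'E'
from h import *
np.set_printoptions(precision=4,suppress=True)
c=grab_frame("side");t=grab_frame("top")
bay=np.array([.502,-.0195,1.766])
for cams in(["side"],["top"]):
  try: r=fit("crate",cams,(.51,-.03,1.765));print(r,rel(r[0],bay))
  except Exception as e: print(cams,e)
E
```

```text
clock: 7.05
position: [0.5167, -0.0984, 0.0322]
tool_rot: [3.14, -0.697, 1.766]
force: [3.9, -13.3, 7.7]
grip_width: 0.0858
finger_force: 7.1
clock: 7.35
position: [0.5136, -0.0847, 0.0322]
tool_rot: [3.141, -0.699, 1.767]
force: [3.2, -4.0, 2.4]
grip_width: 0.0854
finger_force: 2.0
(array([ 0.5111, -0.0428,  1.7887]), np.float64(0.059053245931863785), [('side', 0.68)]) [-0.0247 -0.0044  0.0227]
(array([ 0.5076, -0.0331,  1.7659]), np.float64(0.020536813884973526), [('top', 0.81)]) [-0.0145 -0.0028 -0.0001]
```

```bash
python3 -m inch '[[0.0023,0,0.002,0,0,0,0],[0.0023,0,0.002,0,0,0,0],[0.0023,0,0.002,0,0,0,0]]'; python3 -m inch '[[0.0015,0,0.0013,0,0,0,0],[0.0015,0,0.0013,0,0,0,0]]'
```

```text
clock: 7.85
position: [0.5124, -0.0772, 0.0321]
tool_rot: [3.14, -0.697, 1.766]
force: [2.6, -15.5, 10.8]
grip_width: 0.0853
finger_force: 8.1
clock: 8.05
position: [0.5117, -0.0734, 0.0321]
tool_rot: [3.14, -0.697, 1.766]
force: [3.6, -16.4, 11.5]
grip_width: 0.0852
finger_force: 8.4
```

```bash
python3 -m inch '[[0.0015,0,0.0013,0,0,0,0]]'; python3 -m inch '[[0.0015,0,0.0013,0,0,0,0]]' | sed -n 2,4p
```

```text
clock: 8.15
position: [0.5114, -0.0715, 0.0321]
tool_rot: [3.14, -0.697, 1.766]
force: [3.0, -16.6, 11.9]
grip_width: 0.0852
finger_force: 8.4
position: [0.5112, -0.07, 0.032]
tool_rot: [3.139, -0.696, 1.766]
force: [3.1, -31.6, 18.4]
```

```bash
python3 -m inch '[[0.0008,0,0.0006,0,0,0,0]]' | sed -n 2,4p; python3 - <<'E'
from h import *
np.set_printoptions(precision=4,suppress=True)
c=grab_frame("side");t=grab_frame("top"); cv2.imwrite("pics/end.png",np.vstack([c[100:240,290:470],t[180:330,320:500]])[:,:,::-1].repeat(2,0).repeat(2,1))
bay=np.array([.502,-.0195,1.766])
for cams in(["side"],["top"]):
  try: r=fit("crate",cams,(.504,-.02,1.765));print(r,rel(r[0],bay))
  except Exception as e: print(cams,e)
E
```

```text
position: [0.5112, -0.07, 0.032]
tool_rot: [3.139, -0.695, 1.765]
force: [3.3, -30.5, 17.7]
(array([ 0.5091, -0.0283,  1.7829]), np.float64(0.10445670038461685), [('side', 0.67)]) [-0.01   -0.0052  0.0169]
(array([ 0.5036, -0.0189,  1.7733]), np.float64(0.0505068264901638), [('top', 0.92)]) [ 0.0003 -0.0017  0.0073]
```

View pics/end.png

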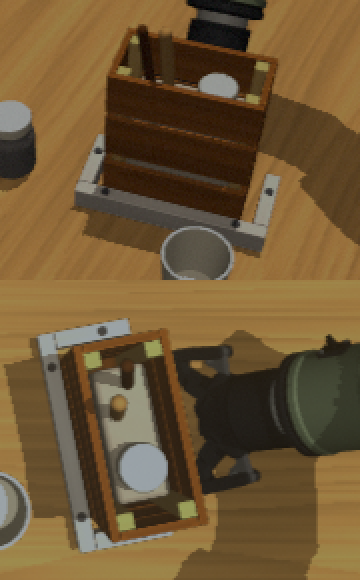

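The force doubled to 31 N exactly at the expected home position. The pictures show the crate's front on the back bar (side crop, 105–245, 190–225), square between the side bars. Backing off.

```bash
python3 -m inch '[[-0.003,0,-0.0026,0,0,0,0],[-0.0076,0,-0.0065,0,0,0,0],[-0.023,0,-0.019,0,0,0,0],[-0.023,0,-0.019,0,0,0,0],[0,0,0,0,0,0,0]]'; python3 -m inch '[[0,0,0,0,0,0,0],[0,0,0,0,0,0,0],[0,0,0,0,0,0,0]]'>/dev/null
python3 - <<'E'
from h import *
np.set_printoptions(precision=4,suppress=True)
c=grab_frame("side");t=grab_frame("top"); cv2.imwrite("pics/end2.png",np.vstack([c[100:240,290:470],t[180:330,320:500]])[:,:,::-1].repeat(2,0).repeat(2,1))
bay=np.array([.502,-.0195,1.766])
r=fit("crate",["top"],(.504,-.02,1.765));print(r,rel(r[0],bay))
for l in("jar","tub","block"):
  for n in("side","top"):
    k=landmark_of(l,n)
    if k: print(l,n,onz(calibration(n),k[0]["xy"]))
E
```

```text
clock: 9.05
position: [0.5244, -0.1429, 0.0307]
tool_rot: [-3.141, -0.698, 1.763]
force: [-0.6, -0.4, 0.4]
grip_width: 0.0855
finger_force: 0.0
(array([ 0.5038, -0.0196,  1.7734]), np.float64(0.037857841700315475), [('top', 0.74)]) [-0.0004 -0.0018  0.0074]
jar side [0.7037 0.0369 0.    ]
jar top [0.7068 0.0355 0.    ]
tub side [ 0.4275  0.1077 -0.    ]
tub top [0.4244 0.1126 0.    ]
block side [0.4847 0.4269 0.    ]
block top [0.483  0.4333 0.    ]
```

View pics/end2.png

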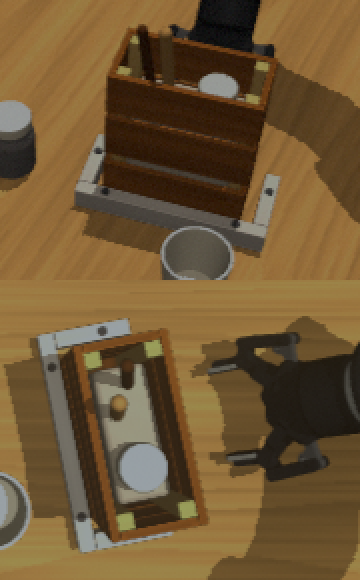

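The crate stands upright and square at home: fit (-0.4, -1.8) mm, 0.007 rad. The gripper is clear of it and the bystanders are where they started.

```bash
python3 -c "
from workcell import bot
print(bot.job_done())"
```

```text
the job is handed in; nothing more can be done
None
```

The crate was pushed upright into its bay and stands square against the back bar (about 2 mm off centre by the last camera fit), the jar, tub and block show no movement beyond measuring error, and the job is handed in; no verdict was returned.

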